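Lock the swivel disc of the assembly stand with its bar

TASK

Lock the swivel disc of the assembly stand: push a wing of the slotted disc round with the fingertips, whichever way you like, until its slot lines up with the steel bar lying in the channel, then push the bar by its upright end plate through the slot and fully home against the two stop posts. Nothing needs gripping: the bar must stay down in its channel and never be lifted out, and the other things on the bench and stand are to be left where they are.

Things in the scene. Friction and masses are not known exactly. Their poses are not given: they have to be found in the camera images.
- stand: Fixed aluminium base plate 340 x 150 x 12 mm lying on the bench, spanning x -245 to 95, y -75 to 75 mm of this frame. Origin: on the disc's vertical axis at bench height; z up; +x is the way the bar is pushed, along y = 0. The bar's channel: floor at 19 mm height, x -242 to -62 mm; two cheeks 17 mm apart, tops 33 mm high, x -170 to -75 mm.
- stops (a point): Middle between the front faces of the two steel stop posts, 57 mm high, one either side of the channel: x = -85 mm in the stand's frame, 48 mm above the bench. The posts are 10 mm thick (x -85 to -75 mm) and reach 18 mm to either side. When the bar is home, the front face of its end plate rests on them. Axes as the stand.
- keeper (a point): Mouth of the steel keeper beyond the disc, x = 50 mm in the stand's frame, 26 mm above the bench: two cheeks 18 mm apart, x 50 to 80 mm, tops 33 mm high, that take the bar's nose.
- lock_disc (a joint): Turn of the slotted dark steel disc (90 mm across, top 34 mm above the bench) about the stand's origin, rad, counter-clockwise from above, range -1.5 to 4.64. Its slot, 18 mm wide, open on top and at both ends, runs straight through the centre; it is in line with the bar at 0 and equally at pi (3.14). It turns stiffly (0.08 N m) and stays where it is left. It starts between 0.5 and 2.64.
- disc_top (a point): Centre of the disc's top face, 34 mm above the bench, turning with the disc; its x axis runs along the slot, its z axis up.
- wing_a (a point): Centre of one of the disc's two upright wings: a flat bright steel fin 8 mm thick (along the slot) and 28 mm long (across the slot, 14 to 42 mm from the disc's axis), 34 to 62 mm above the bench. Axes as disc_top; this wing lies 28 mm from the disc's axis on the +y side.
- wing_b (a point): Centre of the other wing, the same, 28 mm from the axis on the -y side.
- lock_bar: Loose steel locking bar 160 x 14 x 14 mm with a tapered nose, 0.2 to 0.35 kg, lying in the channel. Origin: middle of its length, on its underside (19 mm above the bench); +x towards its nose. Its nose starts 7 to 21 mm short of the disc; it has to slide 120 to 134 mm. Home: origin at x = -12 mm in the stand's frame.
- bar_nose (a point): Tip of the bar's nose, 80 mm ahead of its origin and 7 mm above its underside. When home it lies at x = 68 mm in the stand's frame.
- bar_plate (a point): Centre of the rear face of the upright end plate on the bar's tail, 81 mm behind the bar's origin, 48 mm above the bench: push here along the bar's +x. The plate is 8 mm thick, 34 mm wide, 35 to 61 mm above the bench.
- standoff_a: Bystander: loose brass standoff 16 mm across, 40 mm high, upright on the stand's plate beside the keeper. Origin: centre of its foot.
- standoff_b: Bystander: the same, on the stand's plate beside the channel.
- glue_tube: Bystander: white glue tube standing on its cap, 34 mm across, 96 mm high. Origin: centre of its foot.
- driver: Bystander: screwdriver lying on the bench on the far side of the stand.
- spanner: Bystander: spanner lying on the bench on the robot's side of the stand.
- tape_roll: Bystander: grey tape roll lying flat, 76 mm across, 22 mm high. Origin: centre of its underside.
- part_tray: Bystander: red tray 110 x 80 x 35 mm. Origin: centre of its underside.
Not all that is in view belongs to the job. Several things have the shape of the lock_bar; the one meant has the colours described above.

How it is judged:
On the way, in this order (a step that is already met when the one before it is completed fails the run):
1. the disc's slot is lined up with the bar (within 0.1 rad) (angle between the x axis of disc_top and the x axis of stand, either way round below 0.1 rad), for 0.2 s.
2. the bar's nose has come through the disc into the keeper (x of bar_nose in the frame of stand above 0.05 m and angle between the x axis of disc_top and the x axis of stand, either way round below 0.1 rad), for 0.05 s.
At the end, for the whole second after the job is handed in: The bar lies through the slot with its nose in the keeper, within 7 mm of fully home (nose at x = 68 mm of the stand), within 5 mm sideways, lying flat in its channel (tilt under 0.06 rad) and at rest; the slot is in line with it within 0.1 rad (x of bar_nose in the frame of stand above 0.061 m and y of bar_nose in the frame of stand between -0.005 and 0.005 m and z of bar_nose in the frame of stand below 0.031 m and angle between bar_nose's own z axis and vertical below 0.06 rad and angle between the x axis of disc_top and the x axis of stand, either way round below 0.1 rad and linear speed of lock_bar below 0.01 m/s); the robot touches nothing.
It fails at once if the bar is lifted (its middle over 12 mm up) or tipped (height (world z) of lock_bar above 0.031 m or angle between lock_bar's own z axis and vertical above 0.3 rad).
It fails at once if a bystander is moved more than 25 mm (distance of any of standoff_a, standoff_b, glue_tube, driver, spanner, tape_roll, part_tray from where it was at the start of the episode above 0.025 m).
It also fails if it takes over 51 s, if anything falls off the work surface, if the arm or the gripper's body presses on something with over 40 N, if the wrist force passes 120 N, or if a joint passes its speed limit or range.

ROBOT

A 6-joint arm with a two-finger parallel gripper is mounted at the origin on the work surface. World frame = base frame: x ahead of the robot, y to its left, z up, the work surface at z = 0. Lengths are in m, angles in rad, forces in N, time in s.
With the tool pointing down it reaches from about 0.325 to 0.85 m from the base axis. Payload 15.5 kg.
Tool frame: the origin (TCP) lies on the centre line of the jaws, within the pads' length; the fingertips stand 19 mm ahead of it and the grasp point (between the pads) is the TCP; z points along the fingers, y is the line along which they close (so a half turn about z gives the same grasp; the last joint's range is limited). The gripper opens to 91 mm and grips with 3 to 60 N. Pads are 32 mm wide; open, the fingers measure 118 mm over their backs; the gripper's body (76 mm by 178 mm) begins 60 mm behind the grasp point.
Start: joints at [1.016, 0.494, 1.345, -0, 1.302, -0.096], TCP at [0.277, 0.56, 0.233] pointing down, gripper open.
Joint ranges: [-2.91, 2.91], [-0.82, 2.16], [0.22, 2.67], [-1.22, 4.37], [0.12, 2.79], [-3.08, 3.08]. Speed limits (rad/s): [1.89, 1.89, 2.57, 3.01, 3.01, 3.01].

INTERFACE

Orientations are given as a unit quaternion [x, y, z, w].
In Python, from workcell import get_obs, grab_frame, hand_in, masks_of gives the robot as it stands.
- The arm moves only by the tool jog_arm, never from a script. Its argument "motion" is a list of rows, each a list of 7 numbers: the shift along the tool's x, y, z in cm, then the turn, a rotation vector about the tool's x, y, z in rad, then the opening, from 0 (shut) to 1 (fully open). A call has 1 to 12 rows; each row shifts and turns the commanded pose from where the row before left it, along the tool's axes as they then stand; what a row does not reach is not made up. A row lasts 1/8 s, in which the tool goes at most 62.5 mm and 10.7 degrees, less where a joint would pass 70% of its speed; a pose out of reach is approached as far as the arm can. A call is refused whole if a number of a shift passes 6.25 or a number of a turn 0.188, either way. A call with a gripper value outside its range is refused whole. The fingers move at their own pace and stop on an object; "newtons" is the grip in N (left out, the last holds). Time passes only in rows, so rows that do not move let the fingers close. It gives the time, the measured TCP pose, the force, the opening and the grip force at its end, in the units of the state.
- get_obs(): the state, without advancing time (a new reading comes with each control period).
- grab_frame(name): name is "scene" or "top" or "wrist"; returns a dict with "pixels" (420x560x3 uint8, blue, green, red), "camera_matrix" (3x3 intrinsics, pixels), "eye" and "attitude" of the camera in the world; the wrist camera has in their place "tool_from_camera" (4x4, takes a point from camera to tool coordinates, whose origin is the TCP and whose axes are the flange's). Camera axes: x right, y down, z forward; pixel columns grow to the right and rows downward; lengths in m; the calibration is good to about 2 mm. A picture is of the moment at which its call begins: read the wrist's pose just before it. There is no depth.
- hand_in(): hands the job in; it is judged then, once.
Trained networks look in the newest picture that a camera, given by its name, has taken for a name from the list of things; names that differ only in an ending like _2 or _b are one class to them, and where a whole thing is asked for, a point or a joint stands for the part that bears it (a point fixed in the world has none). Each returns a list of dicts, best first, with "confidence" (0 to 1); they miss things now and then, are a little off and sometimes report something else, mostly with a low value. They report only what shows in the picture. A call takes as long as a camera call. They do not tell look-alikes from the thing itself.
- masks_of(camera, label): "pixels" (420x560 bool, what is visible of it) and "bbox" ([left, top, right, bottom] in pixels, round what is visible of it).
The state is a dict: "time": time; "joints": joint angles; "joint_velocities": joint speeds; "joint_efforts": joint torques, N m; "position": TCP position; "ee_rot": TCP orientation; "ft_force": force on the tool from outside, world axes, zero at the start; "torque": the same for the moment, N m; "opening": finger opening in m; "grasp_force": force on a finger pad.
Only numpy, scipy, OpenCV 4.12 (cv2) and the standard library are available. Lean on these libraries where they do the work, as an engineer would, in place of code of your own. Each camera call takes 0.05 s, during which the arm holds its last target. There are 200 camera calls.

## Working session

There is one attempt and no reset: what is moved stays moved. The work goes in short steps, Python scripts to look and compute and a tool call to move; the robot and the scene stay as the last step left them, time stands still between calls to the robot, and variables do not carry over. Pictures are saved under pics/ and viewed, at most 10 in all, crops included, and the job is handed in when it is done.

Besides the shell and the picture viewer there is one more tool, called after "Emit:" by a JSON object that holds its "fn" and its "kwargs". jog_arm: Moves the arm, as the interface text tells. Its arguments: {"type":"object","properties":{"motion":{"type":"array","items":{"type":"array","items":{"type":"number"}}},"newtons":{"type":"number"}},"required":["motion"]}

```bash
mkdir -p pics; cat > h.py <<'E'
import numpy as np,cv2
from workcell import *
from scipy.spatial.transform import Rotation as R
def rot(a):
    a=np.array(a,float)
    return a if a.shape==(3,3) else R.from_quat(a).as_matrix()
def cam(name):
    o=get_obs(); f=grab_frame(name); K=np.array(f["camera_matrix"])
    if name=="wrist":
        T=np.array(f["tool_from_camera"]); Rt=rot(o["ee_rot"])
        return f["pixels"],K,Rt@T[:3,3]+np.array(o["position"]),Rt@T[:3,:3]
    return f["pixels"],K,np.array(f["eye"]),rot(f["attitude"])
def unproj(K,e,A,uv,z):
    d=A@np.linalg.inv(K)@np.array([uv[0],uv[1],1.]); return e+d*(z-e[2])/d[2]
def proj(K,e,A,p):
    q=K@(A.T@(np.array(p)-e)); return q[:2]/q[2]
E
python3 - <<'E'
from h import *
for n in("top","scene"):
    im,K,e,A=cam(n); cv2.imwrite(f"pics/{n}0.png",im)
    print(n,K.tolist(),e,A.round(3).tolist())
    for l in("stand","lock_disc","wing_a","lock_bar","standoff_a","glue_tube"):
        for m in masks_of(n,l): 
            ys,xs=np.nonzero(m["pixels"]); print(l,round(m["confidence"],2),m["bbox"],xs.mean().round(1),ys.mean().round(1))
print(get_obs())
E
```

```text
top [[431.0171095088324, 0.0, 273.9550194999785], [0.0, 431.0171095088324, 212.28228444874628], [0.0, 0.0, 1.0]] [ 0.45342428 -0.04278526  1.14772895] [[0.022, -0.998, 0.053], [-1.0, -0.021, 0.015], [-0.014, -0.053, -0.998]]
stand 0.57 [194.4, 153.2, 329.8, 230.5] 258.9 190.5
stand 0.41 [159.1, 183.2, 189.5, 213.8] 175.3 195.7
lock_disc 0.93 [212.7, 178.9, 251.2, 211.8] 232.5 194.5
wing_a 0.93 [213.8, 177.2, 249.3, 215.1] 232.6 193.7
lock_bar 0.95 [149.8, 261.8, 209.4, 290.1] 177.6 275.5
lock_bar 0.8 [353.2, 210.6, 394.0, 267.6] 372.8 239.9
lock_bar 0.79 [372.9, 134.3, 428.8, 175.2] 404.5 154.5
lock_bar 0.66 [254.8, 174.4, 318.4, 188.4] 290.7 184.0
lock_bar 0.63 [274.4, 274.5, 336.9, 303.1] 308.3 288.7
standoff_a 0.43 [287.8, 158.4, 292.4, 165.3] 290.9 162.4
glue_tube 0.46 [221.7, 131.3, 239.3, 153.6] 231.9 144.3
glue_tube 0.43 [264.5, 120.4, 333.3, 146.0] 308.4 131.0
scene [[540.2335313131829, 0.0, 278.41444520599964], [0.0, 540.2335313131829, 203.4649874047688], [0.0, 0.0, 1.0]] [1.04523595 0.62700799 0.77307887] [[-0.774, 0.411, -0.481], [0.633, 0.489, -0.601], [-0.012, -0.769, -0
[... 938 characters left out ...]
{'time': 0.7, 'joints': array([ 1.01550738e+00,  4.93577736e-01,  1.34550203e+00, -3.41518302e-05,
        1.30247052e+00, -9.55057844e-02]), 'joint_velocities': array([-0.002536  , -0.0003568 ,  0.00121851,  0.00035251,  0.00198831,
        0.00044133]), 'joint_efforts': array([ 3.47188383e-03, -8.78511858e+01, -3.82219434e+01,  7.10363430e-02,
        4.35100577e-02,  2.01704313e-05]), 'position': array([0.27736136, 0.56009589, 0.23292813]), 'ee_rot': array([2.27867553e-01, 9.73692137e-01, 1.48090042e-05, 2.23732536e-05]), 'ft_force': array([-0.27995095, -0.20676155,  0.97740782]), 'torque': array([ 0.02657322, -0.01008601,  0.03756775]), 'grasp_force': 0.0, 'opening': 0.09172731753555953}
```

View pics/top0.png

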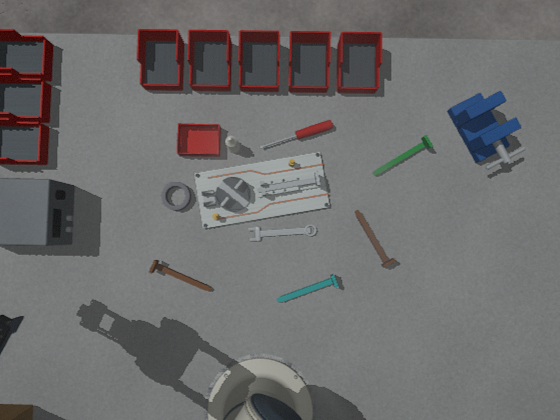

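View pics/scene0.png

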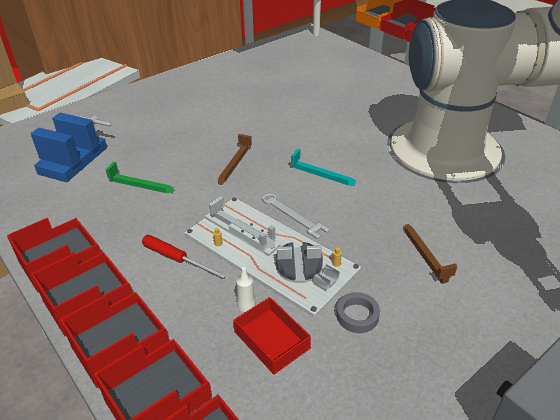

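The top view shows the stand with corners near (195,174), (321,153), (330,207) and (205,228). The keeper is at the left, so stand +x points image-left (about world +y). The disc is near (233,194), with its slot running diagonally from upper left to lower right. The steel bar's plate is near (322,182).

```bash
cat >> h.py <<'E'
def fit(K,e,A,uvs,pts,z):
    W=np.array([unproj(K,e,A,u,z)[:2] for u in uvs]); P=np.array(pts)/1000.
    a=P@[1,1j]; b=W@[1,1j]
    c=np.vdot(a-a.mean(),b-b.mean()); th=np.angle(c); o=b.mean()-a.mean()*np.exp(1j*th)
    return th,o,np.abs(b-o-a*np.exp(1j*th)),abs(c)/np.vdot(a-a.mean(),a-a.mean()).real
E
python3 - <<'E'
from h import *
im,K,e,A=cam("top")
g=cv2.cvtColor(im,cv2.COLOR_BGR2GRAY)
uv=np.float32([[205,228],[195,174],[321,153],[330,207]]).reshape(-1,1,2)
th,o,r,s=fit(K,e,A,uv[:,0],[(95,75),(95,-75),(-245,-75),(-245,75)],.012)
print("yaw",th,"origin",o,"res",r,"scale",s)
c=cv2.resize(im[140:240,185:340],(775,500),interpolation=cv2.INTER_CUBIC); cv2.imwrite("pics/crop.png",c)
for n,p in dict(stop=(-85,0),wingc=(0,0),back=(-180,0)).items(): print(n,o+complex(*p)/1000*np.exp(1j*th))
E
```

```text
yaw 1.7592674904230736 origin (0.5567559731271898+0.07882821925809043j) res [0.00406604 0.00170284 0.0027015  0.00298523] scale 0.9876893985273696
stop (0.5726813479669224-0.004666585587564581j)
wingc (0.5567559731271898+0.07882821925809043j)
back (0.5904802963172116-0.09798430865035547j)
```

View pics/crop.png

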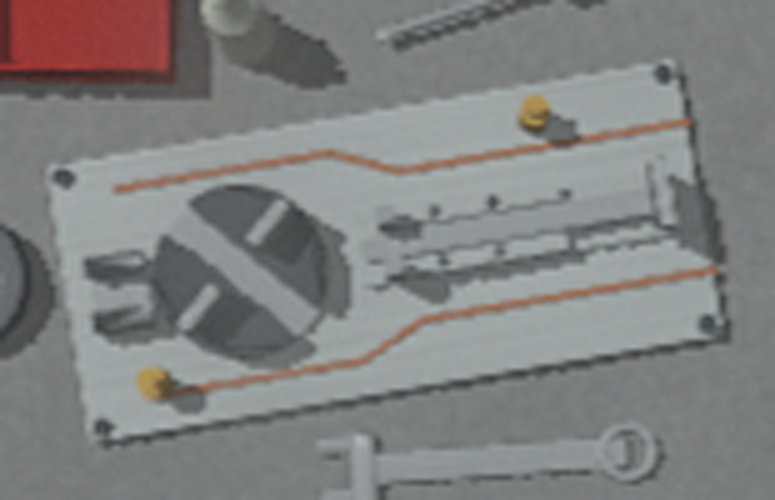

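```bash
cat >> h.py <<'E'
def move(x,y,z,yaw):
    "tool-frame shift cm (in current axes) and turn about tool z to reach TCP x,y,z with tool-y yaw"
    o=get_obs(); Rt=rot(o["ee_rot"]); d=Rt.T@(np.array([x,y,z])-o["position"])*100
    cur=np.arctan2(Rt[1,1],Rt[0,1]); t=-((yaw-cur+np.pi)%(2*np.pi)-np.pi)
    print("shift cm",d.round(2),"turn",round(t,3),"cur yaw",round(cur,3))
E
python3 - <<'E'
from h import *
f=grab_frame("wrist");print(np.array(f["tool_from_camera"]).round(3).tolist(),f["camera_matrix"])
move(.60,-.0,.34,.876)
E
```

```text
[[0.0, -0.972, -0.234, 0.065], [1.0, 0.0, -0.0, -0.0], [0.0, -0.234, 0.972, -0.151], [0.0, 0.0, 0.0, 1.0]] [[298.8386676    0.         278.41338951]
 [  0.         298.8386676  212.89838544]
 [  0.           0.           1.        ]]
shift cm [-53.77 -35.87 -10.71] turn 0.235 cur yaw 1.111
```

Emit:
{"fn": "jog_arm", "kwargs": {"motion": [[-4, -3, 0.1, 0, 0, 0, 0], [-4, -3, 0.1, 0, 0, 0, 0], [-4, -3, 0.1, 0, 0, 0, 0], [-4, -3, 0.1, 0, 0, 0, 0], [-4, -3, 0.1, 0, 0, 0, 0], [-4, -3, 0.1, 0, 0, 0, 0], [-4, -3, 0.1, 0, 0, 0, 0], [-4, -3, 0.1, 0, 0, 0, 0], [-4, -3, 0.1, 0, 0, 0, 0], [-4, -3, 0.1, 0, 0, 0, 0], [-4, -3, 0.1, 0, 0, 0.117, 0], [-4, -3, 0.1, 0, 0, 0.118, 0]]}}

```text
time: 2.3
position: [0.5432, 0.0206, 0.221]
ee_rot: [0.342, 0.94, 0.0, 0.0]
ft_force: [0.3, -0.2, -0.9]
opening: 0.0003
grasp_force: 0.0
```

Emit:
{"fn": "jog_arm", "kwargs": {"motion": [[0, 0, 0, 0, 0, 0, 0], [0, 0, 0, 0, 0, 0, 0]]}}

```text
time: 2.55
position: [0.5421, 0.0224, 0.2208]
ee_rot: [0.34, 0.94, 0.0, -0.0]
ft_force: [-0.8, -0.3, 0.5]
opening: 0.0006
grasp_force: 0.0
```

```bash
python3 - <<'E'
from h import *
im,K,e,A=cam("wrist"); o=get_obs(); print(o["time"],o["position"],o["opening"])
np.savez("w1.npz",im=im,K=K,e=e,A=A)
cv2.imwrite("pics/w1.png",cv2.resize(im,(784,588),interpolation=cv2.INTER_CUBIC))
E
```

```text
2.6 [0.54198116 0.02286211 0.22089998] 0.0005232578226423858
```

View pics/w1.png

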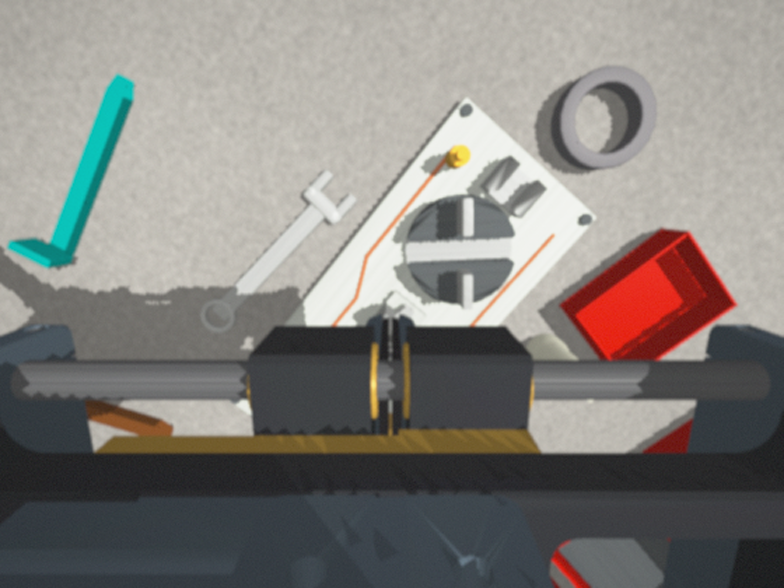

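The wrist view shows the disc at about (460,250), enlarged 1.4x, with its slot almost horizontal. That means it runs along tool y. Wing tops run (467,197–237) and (467,273–307), and the stand's front corners are at (466,98) and (595,214).

```bash
python3 - <<'E'
from h import *
d=np.load("w1.npz");im,K,e,A=[d[k] for k in("im","K","e","A")]
u=lambda x,y,z:unproj(K,e,A,((x+.5)/1.4-.5,(y+.5)/1.4-.5),z)[:2]
wb=u(467.5,197,.062),u(467.5,237,.062);wa=u(467.5,274,.062),u(467.5,307,.062)
print("wing lengths",np.linalg.norm(wb[1]-wb[0]),np.linalg.norm(wa[1]-wa[0]))
c=(wb[0]+wa[1])/2;print("span(84)",np.linalg.norm(wb[0]-wa[1]),"centre",c, (wb[1]+wa[0])/2)
print("wing line yaw (b->a)",np.arctan2(*(wa[1]-wb[0])[::-1]))
s=u(404,252.5,.034),u(513,248,.034);print("slot yaw",np.arctan2(*(s[1]-s[0])[::-1]),(s[0]+s[1])/2)
for y in((404,243),(513,238)),((404,262),(513,259)):
  a,b=u(*y[0],.034),u(*y[1],.034);print(np.arctan2(*(b-a)[::-1]))
k1,k2=u(466,98,.012),u(595,214,.012);v=k2-k1;print("edge",np.linalg.norm(v),"stand yaw",np.arctan2(v[1],v[0])+np.pi/2)
yw=np.arctan2(v[1],v[0])+np.pi/2;print("origin",(k1+k2)/2-.095*np.array([np.cos(yw),np.sin(yw)]))
g=cv2.resize(im[125:235,270:400],(780,660),interpolation=cv2.INTER_CUBIC)[:600];cv2.imwrite("pics/w1c.png",g)
E
```

```text
wing lengths 0.028611970240201682 0.02562724957394189
span(84) 0.0818582195879993 centre [0.55972217 0.08234103] [0.56090925 0.08143661]
wing line yaw (b->a) -0.6510662855962384
slot yaw 0.9179132772589488 [0.55894258 0.08006028]
0.9222556829977043
0.9042856236850507
edge 0.1442825620544592 stand yaw 1.7717290649283621
origin [0.56098829 0.08079264]
```

```bash
python3 -c "
from h import *
move(.567,.044,.061,.918)"
```

```text
shift cm [-0.58  3.22 15.99] turn -0.041 cur yaw 0.877
```

View pics/w1c.png

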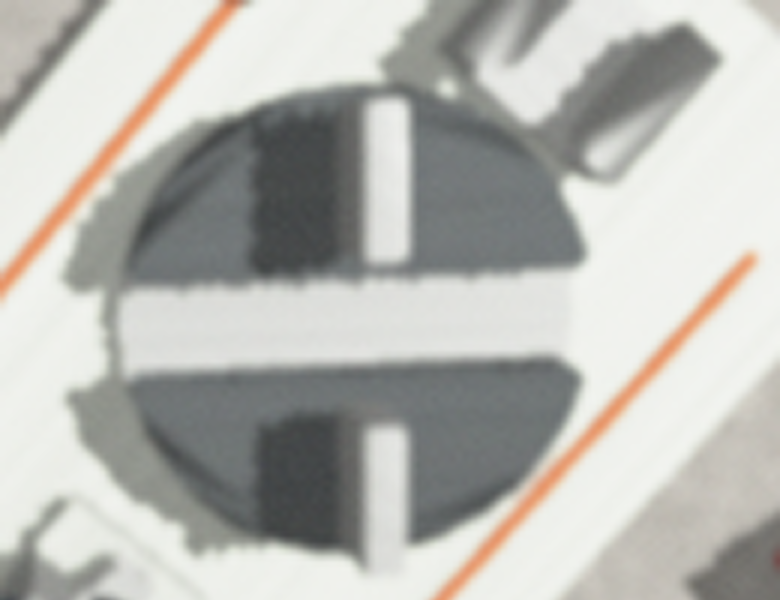

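The disc crop shows both wings upright in the image and the slot tilted about 0.04 rad, which agrees with the slot yaw of 0.918. I'll descend beside wing_a.

Emit:
{"fn": "jog_arm", "kwargs": {"motion": [[-0.3, 1.6, 0, 0, 0, 0, 0], [-0.28, 1.62, 0, 0, 0, 0, 0], [0, 0, 4, 0, 0, -0.041, 0], [0, 0, 4, 0, 0, 0, 0], [0, 0, 3, 0, 0, 0, 0], [0, 0, 3, 0, 0, 0, 0], [0, 0, 2, 0, 0, 0, 0], [0, 0, 0, 0, 0, 0, 0], [0, 0, 0, 0, 0, 0, 0]]}}

```text
time: 3.72
position: [0.5682, 0.0438, 0.0616]
ee_rot: [0.321, 0.947, 0.0, 0.0]
ft_force: [-0.3, 0.5, 0.4]
opening: 0.0003
grasp_force: 0.0
```

Emit:
{"fn": "jog_arm", "kwargs": {"motion": [[0, 0.2, 0, 0, 0, 0, 0], [0, 0.2, 0, 0, 0, 0, 0], [0, 0.2, 0, 0, 0, 0, 0], [0, 0.15, 0, 0, 0, 0, 0], [0, 0, 0, 0, 0, 0, 0], [0, 0, 0, 0, 0, 0, 0]]}}

```text
time: 4.47
position: [0.5719, 0.0491, 0.0609]
ee_rot: [0.321, 0.947, -0.0, -0.0]
ft_force: [0.2, -0.1, 1.0]
opening: 0.0008
grasp_force: 0.0
```

Emit:
{"fn": "jog_arm", "kwargs": {"motion": [[-0.084, 0.142, 0, 0, 0, -0.05, 0], [-0.084, 0.142, 0, 0, 0, -0.05, 0], [-0.084, 0.142, 0, 0, 0, -0.05, 0], [-0.084, 0.142, 0, 0, 0, -0.05, 0], [-0.084, 0.142, 0, 0, 0, -0.05, 0], [-0.084, 0.142, 0, 0, 0, -0.05, 0], [-0.084, 0.142, 0, 0, 0, -0.05, 0], [-0.084, 0.142, 0, 0, 0, -0.05, 0], [-0.084, 0.142, 0, 0, 0, -0.05, 0], [-0.084, 0.142, 0, 0, 0, -0.05, 0], [-0.084, 0.142, 0, 0, 0, -0.05, 0], [-0.084, 0.142, 0, 0, 0, -0.05, 0]]}}

```text
time: 5.98
position: [0.5878, 0.0607, 0.0609]
ee_rot: [0.026, 1.0, -0.0, 0.0]
ft_force: [1.6, -2.5, -0.7]
opening: 0.0006
grasp_force: 1.4
```

```bash
python3 - <<'E'
from h import *
move(.56,.081,.061,1.765)
im,K,e,A=cam("wrist"); np.savez("w2.npz",im=im,K=K,e=e,A=A)
cv2.imwrite("pics/w2.png",cv2.resize(im[:300],(784,420),interpolation=cv2.INTER_CUBIC))
E
```

```text
shift cm [ 2.88  1.88 -0.01] turn -0.247 cur yaw 1.518
```

View pics/w2.png

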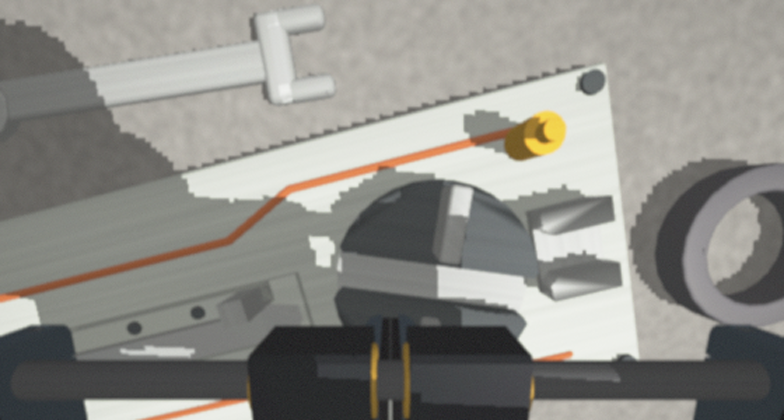

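The tool lags: the slot at about (345,262)–(525,292) still sits some 0.15 rad behind the gripper's yaw, because the tip is thinner than I assumed. The stand's edge (185,168)–(600,65) gives stand yaw.

```bash
python3 - <<'E'
from h import *
d=np.load("w2.npz");im,K,e,A=[d[k] for k in("im","K","e","A")]
u=lambda x,y,z:unproj(K,e,A,((x+.5)/1.4-.5,(y+.5)/1.4-.5),z)[:2]
an=lambda a,b:np.arctan2(*(b-a)[::-1])
print("stand",an(u(185,168,.012),u(600,65,.012)))
print("slot far edge",an(u(345,252,.034),u(535,276,.034)), "near",an(u(345,286,.034),u(520,309,.034)))
print("wing_b dir",an(u(447,262,.034),u(470,185,.062)),an(u(451,217,.062),u(463,184,.062)))
cv2.imwrite("pics/w2c.png",cv2.resize(im[120:240,225:385],(800,600),interpolation=cv2.INTER_CUBIC))
E
```

```text
stand 1.7457144809643972
slot far edge 1.3925007992766132 near 1.3849723857280543
wing_b dir 2.984473046735874 2.7654156827606884
```

View pics/w2c.png

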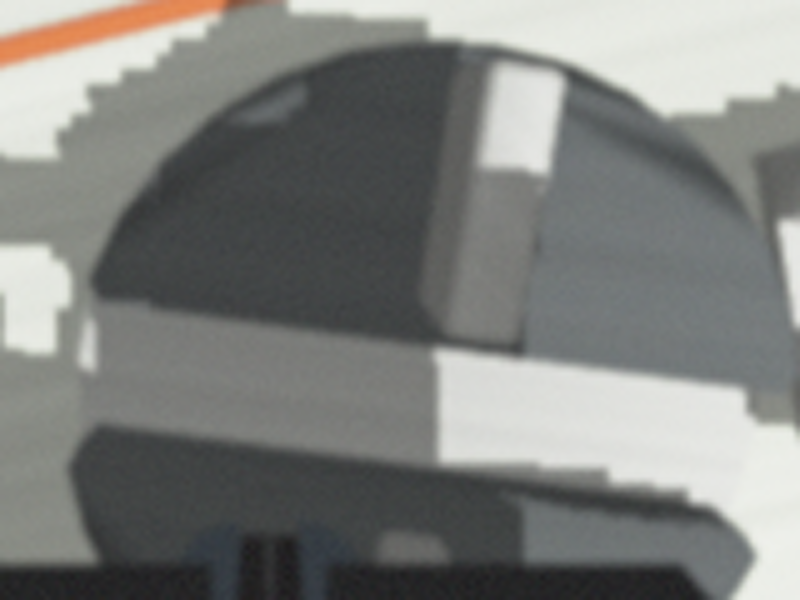

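Emit:
{"fn": "jog_arm", "kwargs": {"motion": [[-0.053, 0.187, 0, 0, 0, -0.04, 0], [-0.053, 0.187, 0, 0, 0, -0.04, 0], [-0.053, 0.187, 0, 0, 0, -0.04, 0], [-0.053, 0.187, 0, 0, 0, -0.04, 0], [-0.053, 0.187, 0, 0, 0, -0.04, 0], [-0.053, 0.187, 0, 0, 0, -0.04, 0], [0, 0, 0, 0, 0, 0, 0], [0, 0, 0, 0, 0, 0, 0]]}}

```text
time: 7.02
position: [0.5897, 0.0725, 0.0608]
ee_rot: [-0.093, 0.996, 0.0, -0.0]
ft_force: [-0.3, -0.8, -0.0]
opening: 0.0006
grasp_force: 0.2
```

```bash
python3 - <<'E'
from h import *
move(.56,.081,.061,1.76)
im,K,e,A=cam("wrist"); np.savez("w3.npz",im=im,K=K,e=e,A=A)
cv2.imwrite("pics/w3.png",cv2.resize(im[30:240,135:415],(800,600),interpolation=cv2.INTER_CUBIC))
E
```

```text
shift cm [ 2.76  1.38 -0.02] turn -0.003 cur yaw 1.757
```

View pics/w3.png

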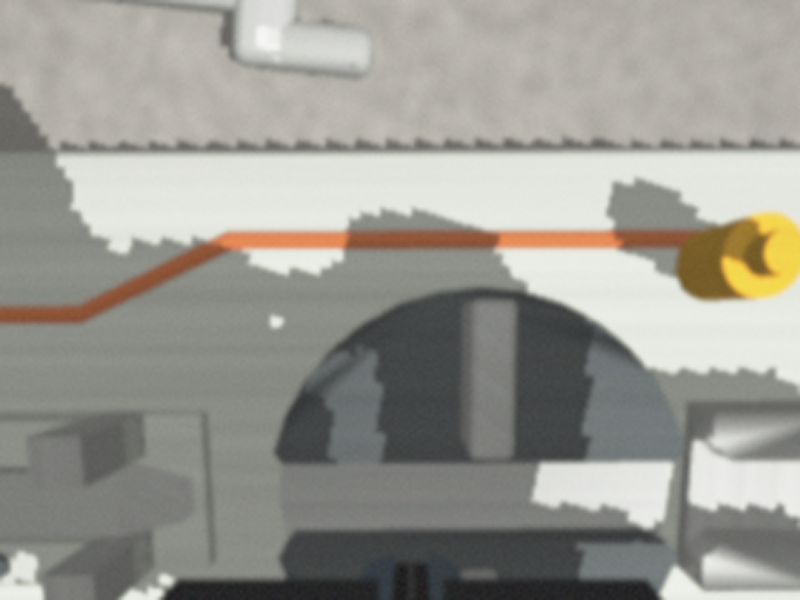

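Slot and stand edge are now both horizontal in the image, so they are aligned to about 0.01 rad. The nose is near stand x = -65. I'll back off, rise, and go behind the end plate.

Emit:
{"fn": "jog_arm", "kwargs": {"motion": [[0, -0.4, 0, 0, 0, 0, 0], [0, -0.4, 0, 0, 0, 0, 0], [0, 0, -2.5, 0, 0, 0, 0], [0, 0, -2.5, 0, 0, 0, 0], [1.38, -3.8, 0, 0, 0, 0, 0], [1.38, -3.8, 0, 0, 0, 0, 0], [0, -3.8, 0, 0, 0, 0, 0], [0, -3.8, 0, 0, 0, 0, 0], [0, -3.8, 0, 0, 0, 0, 0], [0, -3.8, 0, 0, 0, 0, 0], [0, 0, 0, 0, 0, 0, 0], [0, 0, 0, 0, 0, 0, 0]]}}

```text
time: 8.57
position: [0.6062, -0.1643, 0.1107]
ee_rot: [-0.093, 0.996, 0.0, -0.0]
ft_force: [0.1, -0.2, -0.0]
opening: 0.0007
grasp_force: 0.0
```

```bash
python3 - <<'E'
from h import *
o=np.array([.56,.081]);y=1.757;ux=np.array([np.cos(y),np.sin(y)])
p=o-.250*ux; move(*p,.060,y); print(get_obs()["position"])
im,K,e,A=cam("wrist"); np.savez("w4.npz",im=im,K=K,e=e,A=A)
cv2.imwrite("pics/w4.png",cv2.resize(im,(784,588),interpolation=cv2.INTER_CUBIC))
E
```

```text
shift cm [-0.   -0.04  5.07] turn -0.0 cur yaw 1.757
[ 0.6062091  -0.16433058  0.11072273]
```

View pics/w4.png

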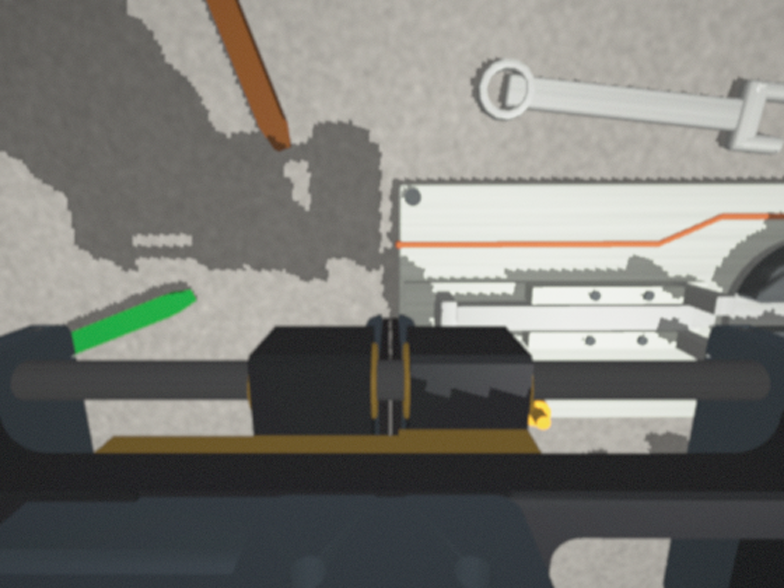

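The plate at about (450,300–325) stands clear ahead of the fingertips (right edge about 402). I'll descend and push.

Emit:
{"fn": "jog_arm", "kwargs": {"motion": [[0, 0, 2.5, 0, 0, 0, 0], [0, 0, 2.6, 0, 0, 0, 0], [0, 0, 0, 0, 0, 0, 0], [0, 0.5, 0, 0, 0, 0, 0], [0, 0.5, 0, 0, 0, 0, 0], [0, 0.5, 0, 0, 0, 0, 0], [0, 0.5, 0, 0, 0, 0, 0], [0, 0.5, 0, 0, 0, 0, 0], [0, 0.5, 0, 0, 0, 0, 0], [0, 0.5, 0, 0, 0, 0, 0], [0, 0.5, 0, 0, 0, 0, 0], [0, 0.5, 0, 0, 0, 0, 0]]}}

```text
time: 10.12
position: [0.5983, -0.1201, 0.0599]
ee_rot: [-0.093, 0.996, -0.0, 0.0]
ft_force: [0.8, -4.7, 4.6]
opening: 0.0003
grasp_force: 2.3
```

Emit:
{"fn": "jog_arm", "kwargs": {"motion": [[0, 0.7, 0, 0, 0, 0, 0], [0, 0.7, 0, 0, 0, 0, 0], [0, 0.7, 0, 0, 0, 0, 0], [0, 0.7, 0, 0, 0, 0, 0], [0, 0.7, 0, 0, 0, 0, 0], [0, 0, 0, 0, 0, 0, 0]]}}

```text
time: 10.88
position: [0.5913, -0.0852, 0.0597]
ee_rot: [-0.093, 0.996, 0.0, -0.0]
ft_force: [-0.2, -0.0, -0.4]
opening: 0.0008
grasp_force: 0.0
```

Emit:
{"fn": "jog_arm", "kwargs": {"motion": [[0, 0.7, 0, 0, 0, 0, 0], [0, 0.7, 0, 0, 0, 0, 0], [0, 0.7, 0, 0, 0, 0, 0], [0, 0.7, 0, 0, 0, 0, 0], [0, 0.7, 0, 0, 0, 0, 0], [0, 0.7, 0, 0, 0, 0, 0], [0, 0.7, 0, 0, 0, 0, 0], [0, 0.5, 0, 0, 0, 0, 0], [0, 0, 0, 0, 0, 0, 0]]}}

```text
time: 12.0
position: [0.5817, -0.0325, 0.0598]
ee_rot: [-0.093, 0.996, 0.0, -0.0]
ft_force: [0.2, -0.2, 0.0]
opening: 0.0007
grasp_force: 0.0
```

Emit:
{"fn": "jog_arm", "kwargs": {"motion": [[0, 0.3, 0, 0, 0, 0, 0], [0, 0.2, 0, 0, 0, 0, 0], [0, 0.2, 0, 0, 0, 0, 0], [0, 0.15, 0, 0, 0, 0, 0], [0, 0, 0, 0, 0, 0, 0]]}}

```text
time: 12.62
position: [0.5803, -0.0245, 0.0599]
ee_rot: [-0.093, 0.996, 0.0, -0.0]
ft_force: [0.1, -0.2, -0.7]
opening: 0.0008
grasp_force: 0.0
```

Emit:
{"fn": "jog_arm", "kwargs": {"motion": [[0, 0.15, 0, 0, 0, 0, 0], [0, 0.15, 0, 0, 0, 0, 0], [0, 0, 0, 0, 0, 0, 0]]}}

```text
time: 13.0
position: [0.5797, -0.0215, 0.0599]
ee_rot: [-0.093, 0.996, 0.0, -0.0]
ft_force: [0.6, 0.8, 0.4]
opening: 0.0001
grasp_force: 0.0
```

Emit:
{"fn": "jog_arm", "kwargs": {"motion": [[0, 0.1, 0, 0, 0, 0, 0], [0, 0.1, 0, 0, 0, 0, 0], [0, 0, 0, 0, 0, 0, 0]]}}

```text
time: 13.38
position: [0.5794, -0.0199, 0.0599]
ee_rot: [-0.093, 0.996, -0.0, 0.0]
ft_force: [0.4, -3.8, -0.4]
opening: 0.0003
grasp_force: 2.2
```

Emit:
{"fn": "jog_arm", "kwargs": {"motion": [[0, 0.1, 0, 0, 0, 0, 0], [0, 0, 0, 0, 0, 0, 0]]}}

```text
time: 13.62
position: [0.5795, -0.0198, 0.06]
ee_rot: [-0.093, 0.996, -0.001, 0.0]
ft_force: [0.6, -13.0, -1.0]
opening: -0.0
grasp_force: 6.4
```

The force climbs with no further motion, so the bar is against the stops at x ≈ -103, as predicted. I'll back off, rise, and check.

Emit:
{"fn": "jog_arm", "kwargs": {"motion": [[0, -0.4, 0, 0, 0, 0, 0], [0, -1, 0, 0, 0, 0, 0], [0, -1, 0, 0, 0, 0, 0], [0, 0, -4, 0, 0, 0, 0], [0, 0, -5, 0, 0, 0, 0], [0, 0, -5, 0, 0, 0, 0], [0, 0, 0, 0, 0, 0, 0], [0, 0, 0, 0, 0, 0, 0]]}}

```text
time: 14.62
position: [0.5833, -0.0426, 0.1994]
ee_rot: [-0.093, 0.996, 0.0, -0.0]
ft_force: [-0.7, 0.1, -0.4]
opening: 0.0004
grasp_force: 0.0
```

```bash
python3 - <<'E'
from h import *
im,K,e,A=cam("scene"); cv2.imwrite("pics/s2.png",cv2.resize(im[180:330,180:380],(800,600),interpolation=cv2.INTER_CUBIC))
o=get_obs();print(o["time"],o["ft_force"],o["position"])
E
```

```text
14.675 [-0.21134652 -0.43395459 -0.26430032] [ 0.58298802 -0.04248564  0.19885854]
```

View pics/s2.png

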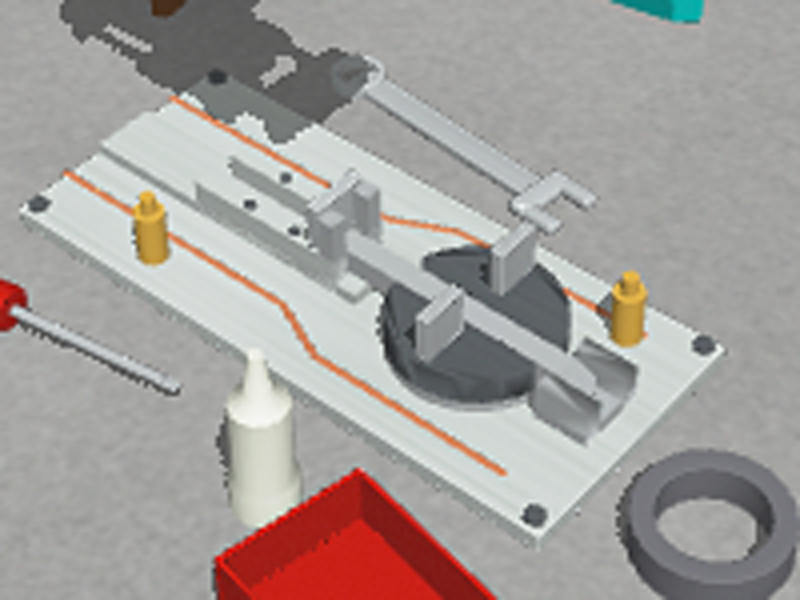

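The bar runs through the slot with its nose in the keeper (near 595,385), the plate rests on the posts (near 340,215), and the bystanders look undisturbed.

```bash
python3 -c "
from workcell import *
print(hand_in())"
```

```text
the job is handed in; nothing more can be done
None
```

The disc's slot is lined up and the bar is pushed through it, home against the stop posts with its nose in the keeper; I handed the job in at about 15 s, and no verdict was returned.

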